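# Dock a filter canister in the test stop and shut the gate

## Task

Push the wide, flat filter canister along the bench into the V-shaped steel stop until it is fully home against both bars, keeping it flat on the bench and never lifting it. Then push the gate arm shut behind it, as far as it goes. Leave the small canister, the jar and the hand meter where they are.

Things in the scene. Friction and masses are not known exactly. Their poses are not given: they have to be found in the camera images.
- canister: The wide, flat respirator filter canister: loose grey plastic disc with a thin orange band, 100 mm across, 42 mm high, flat top, 0.2 to 0.4 kg. Origin at the centre of its underside, on the bench. It slides on the bench; it is too wide for most grippers and is pushed on its side wall.
- nest: Fixed V-shaped stop: two steel bars 12 mm thick, 100 mm long, 30 mm high, meeting at a right angle. Origin on the bench where the wide canister's centre lies when fully home, touching both bars. +x points from the open mouth into the corner of the V (71 mm along +x); z up. The inner faces are 50 mm from the origin at 45 degrees either side of +x; the mouth is about 130 mm wide. Place, yaw vary.
- pivot (a point): Vertical axis of the gate's hinge, fixed to the nest at x = -58.5 mm, y = -85 mm in the nest's frame; the point is 26 mm above the bench. A 14 mm steel pin there rises to 46 mm above the bench, in a 24 mm aluminium boss 38 mm high, on a 34 mm square foot 10 mm high.
- gate_end (a point): The free end of the gate arm, 136 mm from the pivot axis and 26 mm above the bench. The arm is a straight level aluminium bar 12 mm thick, its underside 15 mm and its top 37 mm above the bench, running straight from the pivot to this point.
- gate (a joint): Opening angle of the gate, rad. 0 = shut at its end stop: the arm lies across the mouth along the nest's +y, 2.5 mm behind a canister that is home. Grows counter-clockwise seen from above; at 1.57 the arm points along the nest's -x; limit 2.4. Starts between 1.65 and 2.0, stays where left, needs about 1 N at its end. To shut it, push on the side facing away from the mouth's centre line.
- small_can: Bystander: a small tall canister of the same plastics, 58 mm across, 70 mm high. Origin at the centre of its underside.
- jar: Bystander: an amber glass jar with a white lid, 58 mm across, 85 mm high. Origin at the centre of its underside.
- meter: Bystander: a black hand meter lying flat, 58 x 110 x 28 mm. Origin at the centre of its underside, long side along its y.

How it is judged:
On the way, in this order (a step that is already met when the one before it is completed fails the run):
1. the wide canister is pushed home in the V stop while the gate is open (horizontal distance between canister and nest below 0.008 m and value of joint gate above 0.8 rad), for 0.2 s.
2. the gate is shut behind it (value of joint gate below 0.05 rad), for 0.2 s.
At the end, for the whole second after the job is handed in: The wide canister stands flat on the bench, at rest, its centre within 6 mm of its home point in the V stop, and the gate is shut to within 0.05 rad (horizontal distance between canister and nest below 0.006 m and value of joint gate below 0.05 rad and height (world z) of canister below 0.004 m and angle between canister's own z axis and vertical below 0.06 rad and linear speed of canister below 0.01 m/s); the robot touches nothing.
It fails at once if the wide canister is lifted or tipped (height (world z) of canister above 0.01 m or angle between canister's own z axis and vertical above 0.2 rad).
It fails at once if a bystander is disturbed (distance of any of small_can, jar, meter from where it was at the start of the episode above 0.02 m).
It also fails if it takes over 67 s, if anything falls off the work surface, if the arm or the gripper's body presses on something with over 40 N, if the wrist force passes 120 N, or if a joint passes its speed limit or range.

## Robot

A 6-joint arm with a two-finger parallel gripper is mounted at the origin on the work surface. World frame = base frame: x ahead of the robot, y to its left, z up, the work surface at z = 0. Lengths are in m, angles in rad, forces in N, time in s.
With the tool pointing down it reaches from about 0.325 to 0.775 m from the base axis. Payload 5.5 kg.
Tool frame: the origin (TCP) lies midway between the tips of the shut fingers; the grasp point (between the pads) lies 19 mm behind it; z points along the fingers, y is the direction in which the jaws open and shut (so a half turn about z gives the same grasp; the last joint's range is limited). The gripper opens to 88 mm and grips with 3 to 60 N. Pads are 20 mm wide; open, the fingers measure 115 mm over their backs; the gripper's body (75 mm by 178 mm) begins 61 mm behind the grasp point.
Start: joints at [1.143, 0.091, 1.231, -0, 1.82, -0.057], TCP at [0.217, 0.559, 0.223] pointing down, gripper open.
Joint ranges: [-2.87, 2.87], [-0.86, 2.18], [0.17, 2.46], [-1.51, 4.65], [0.06, 2.69], [-2.65, 2.65]. Speed limits (rad/s): [2.57, 2.57, 3.01, 3.14, 3.14, 3.14].

## Interface

Orientations are given as [roll, pitch, yaw] about the fixed x, y, z axes, in that order (R = Rz(yaw) Ry(pitch) Rx(roll)).
In Python, from cell import r, grab_frame, camera_info, order gives the robot as it stands.
- The arm moves only by the tool arm_command, never from a script. Its argument "increments" is text: rows parted by semicolons, each of 7 numbers parted by spaces: the closure, from 0 (fully open) to 1 (shut), then the shift along the world's x, y, z in cm, then the turn, a rotation vector about the world's x, y, z in degrees. In form: gripper tx ty tz rx ry rz; .... A call has 1 to 12 rows; each row is the pose to reach, as a shift and turn from the pose measured when the call began; what a row does not reach only later rows make up. A row lasts 1/12 s, in which the tool goes at most 41.7 mm and 7.16 degrees, less where a joint would pass 70% of its speed; a pose out of reach is approached as far as the arm can. A call with a gripper value outside its range is refused whole. The fingers move at their own pace and stop on an object; the grip force is fixed at half the most. Time passes only in rows, so rows that repeat a pose let the fingers close. It gives the time, the measured TCP pose, the force and the opening at its end, in the units of the state.
- r.read_state(): the state, without advancing time (a new reading comes with each control period).
- grab_frame(name): name is "side" or "top" or "wrist"; returns (picture, depth): 400x640x3 uint8, blue, green, red; 400x640 float32, m along the optical axis (not along the pixel's ray), 0 where there is no reading.
- camera_info(name): a dict with "intrinsics" (3x3 intrinsics, pixels), "position" and "orientation" of the camera in the world. Camera axes: x right, y down, z forward; pixel columns grow to the right and rows downward; lengths in m; the calibration is good to about 2 mm. A picture is of the moment at which its call begins: read the wrist's pose just before it. camera_info takes no time and is no camera call; for the wrist camera it gives the pose at the moment of the call.
- order.job_done(): hands the job in, once; it reports no verdict.
The state is a dict: "time": time; "q": joint angles; "joint_vel": joint speeds; "tau": joint torques, N m; "tool_pos": TCP position; "tcp_rot": TCP orientation; "ft_force": force on the tool from outside, world axes, zero at the start; "wrist_torque": the same for the moment, N m; "width": finger opening in m.
Only numpy, scipy, OpenCV 4.12 (cv2) and the standard library are available. Lean on these libraries where they do the work, as an engineer would, in place of code of your own. Each camera call takes 0.05 s, during which the arm holds its last target. There are 200 camera calls.

## Working session

There is one attempt and no reset: what is moved stays moved. The work goes in short steps, Python scripts to look and compute and a tool call to move; the robot and the scene stay as the last step left them, time stands still between calls to the robot, and variables do not carry over. Pictures are saved under pics/ and viewed, about 8 in all and at most 12, crops included, and the job is handed in when it is done.

Besides the shell and the picture viewer there is one more tool, called after ">>>" in YAML: its name, and indented under it one key for each argument. arm_command: Moves the arm, as the interface text tells. Its arguments: {"type":"object","properties":{"increments":{"type":"string"}},"required":["increments"]}

```bash
mkdir -p pics; ls; cat > h.py <<'E'
import numpy as np, cv2
from scipy.spatial.transform import Rotation as R
from cell import r, grab_frame, camera_info, order
def rot(o):
    o=np.array(o,float)
    return o if o.shape==(3,3) else (R.from_euler('xyz',o).as_matrix() if o.size==3 else R.from_quat(o).as_matrix())
def pix2plane(ci,uv,z):
    K=np.array(ci['intrinsics']);d=rot(ci['orientation'])@np.linalg.solve(K,[uv[0],uv[1],1.]);p=np.array(ci['position'])
    return p+d*(z-p[2])/d[2]
def pix2depth(ci,uv,D):
    K=np.array(ci['intrinsics']);d=np.median(D[int(uv[1])-1:int(uv[1])+2,int(uv[0])-1:int(uv[0])+2])
    return np.array(ci['position'])+rot(ci['orientation'])@np.linalg.solve(K,[uv[0],uv[1],1.])*d
E
python3 - <<'E'
from h import *
import pickle
for n in('top','side'):
    im,D=grab_frame(n);cv2.imwrite(f'pics/{n}1.png',im);np.save(f'{n}1.npy',D);ci=camera_info(n);pickle.dump(ci,open(f'{n}.pkl','wb'));print(n,ci)
print(r.read_state())
E
```

```text
pics
top {'intrinsics': array([[438.81166705,   0.        , 329.54537702],
       [  0.        , 438.81166705, 202.53243465],
       [  0.        ,   0.        ,   1.        ]]), 'position': array([ 0.29971053, -0.03251525,  1.13041233]), 'orientation': array([-2.95371222, -0.0062004 , -1.55012061])}
side {'intrinsics': array([[370.69708951,   0.        , 320.17513849],
       [  0.        , 370.69708951, 196.59623118],
       [  0.        ,   0.        ,   1.        ]]), 'position': array([-0.07576772, -0.55622304,  0.61122073]), 'orientation': array([-2.19792414, -0.00821393, -0.85618883])}
{'time': 0.1, 'q': array([ 1.14332050e+00,  9.18276112e-02,  1.23174288e+00,  2.18163659e-05,
        1.81981433e+00, -5.67025146e-02]), 'joint_vel': array([ 7.06880486e-04, -2.33834216e-03, -2.64148564e-03,  4.71019026e-05,
        2.12931767e-03,  8.34821689e-04]), 'tau': array([ 3.45938803e-03, -4.47853088e+01, -4.07573998e+01,  7.01202638e-02,
        2.82266841e-02, -7.36862535e-05]), 'tool_pos': array([0.21728894, 0.55899067, 0.22160634]), 'tcp_rot': array([-3.13980456e+00, -1.22685205e-04,  2.77082459e+00]), 'ft_force': array([0.05499631, 0.35227492, 0.37546844]), 'wrist_torque': array([ 0.03634441, -0.06709423,  0.06855864]), 'width': 0.08769166750643705}
```

View pics/top1.png

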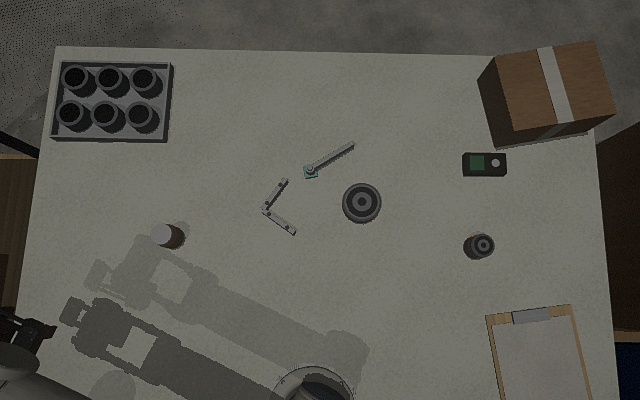

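View pics/side1.png

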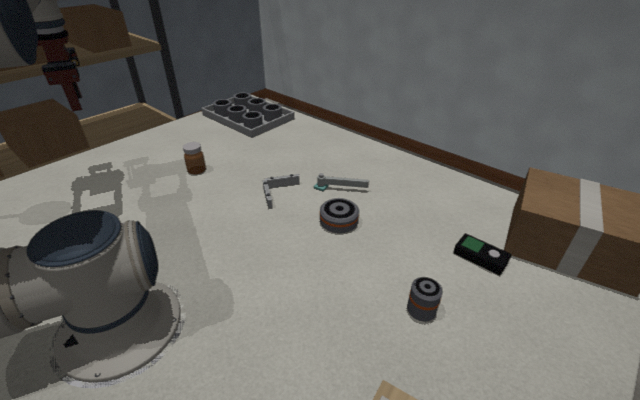

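The top view shows the canister at about (362,203), the V corner at (265,209), the bar ends at (286,181) and (295,234), the pivot at (311,170) and the gate end at (354,144). The jar is at (165,236), the small can at (482,245) and the meter at (485,164), all well away. In the side view, the canister is at (339,212) and the pivot at (321,180). Next I'll enlarge both views.

```bash
python3 - <<'E'
import cv2,numpy as np
a=cv2.imread('pics/top1.png')[130:250,240:400]; b=cv2.imread('pics/side1.png')[160:245,250:380]
f=lambda x,s:cv2.convertScaleAbs(cv2.resize(x,None,fx=s,fy=s,interpolation=cv2.INTER_CUBIC),alpha=1.3)
cv2.imwrite('pics/topc.png',f(a,5)); cv2.imwrite('pics/sidec.png',f(b,6))
E
```

```text
(no output)
```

View pics/topc.png

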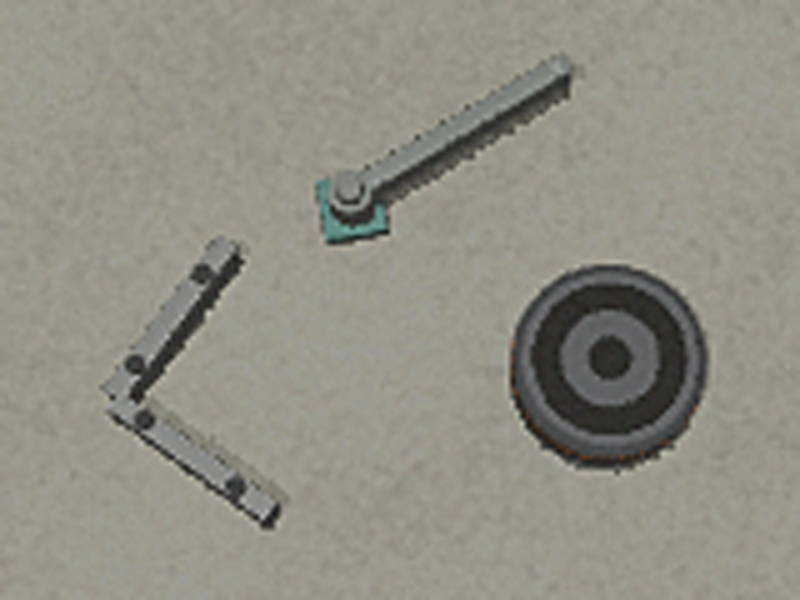

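View pics/sidec.png

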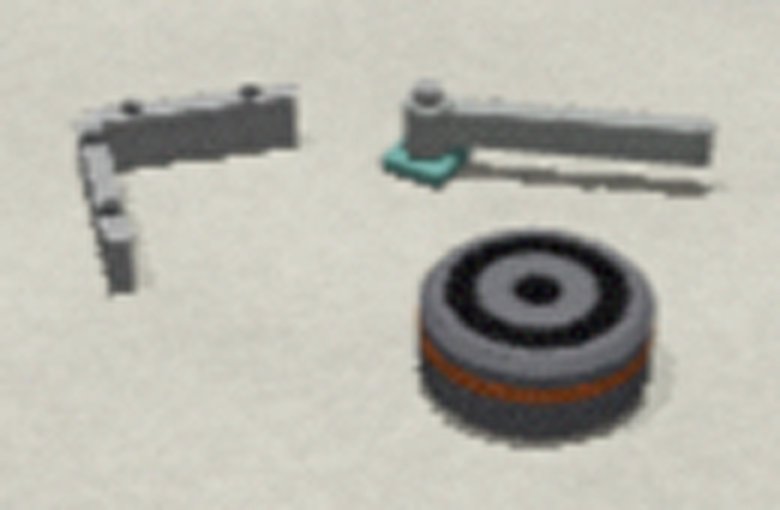

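The crops are clear. In the top crop, the canister hub is at (609,357), the pin at (350,185), the gate end at (565,65), the bolts on bar A at (202,272) and (136,364), and those on bar B at (145,418) and (235,484). In the side crop, the hub is at (538,290), the pin at (429,90), the gate end at (710,123), and the bolts at (252,91), (132,108), (92,138) and (110,208).

```bash
cat > m.py <<'E'
from h import *
import pickle
T=pickle.load(open('top.pkl','rb'));S=pickle.load(open('side.pkl','rb'));D=np.load('top1.npy')
P=dict(can=((609,357),(538,290),.042),pin=((350,187),(429,90),.046),gend=((565,66),(712,124),.037),A1=((202,272),(252,91),.031),A2=((136,364),(132,108),.031),B1=((145,418),(92,138),.031),B2=((235,484),(110,208),.031))
W={}
for k,(a,b,z) in P.items():
    a=(np.array(a)+.5)/5-.5+[240,130];b=(np.array(b)+.5)/6-.5+[250,160]
    pa=pix2plane(T,a,z);pb=pix2plane(S,b,z)
    ca,cb=T['position'],S['position'];da,db=pa-ca,pb-cb
    s=np.linalg.lstsq(np.c_[da,-db],cb-ca,rcond=None)[0]
    tri=(ca+s[0]*da+cb+s[1]*db)/2
    W[k]=pa[:2]*.6+pb[:2]*.4
    print(k,'top',pa[:2].round(4),'side',pb[:2].round(4),'tri',tri.round(4),'depth',pix2depth(T,a,D).round(4))
# fit nest: bolts lie on bar centre lines (56 mm from origin); pin at (-58.5,-85)
from scipy.optimize import least_squares
def res(x):
    c,s=np.cos(x[2]),np.sin(x[2]);L=lambda w:np.array([[c,s],[-s,c]])@(w-x[:2])
    n1=np.array([1,-1])/2**.5;n2=np.array([1,1])/2**.5
    return np.r_[[L(W[k])@n1-.056 for k in('A1','A2')],[L(W[k])@n2-.056 for k in('B1','B2')],L(W['pin'])-[-.0585,-.085]]
for x0 in (1.5,0,3):
  o=least_squares(res,[.45,.05,x0]);print(o.x,o.cost,(o.fun*1e3).round(1))
x=o.x;g=W['gend']-W['pin'];print('gate len',np.linalg.norm(g),'ang',np.mod(np.arctan2(g[1],g[0])-x[2]-np.pi/2,2*np.pi))
c=W['can']-x[:2];print('can in nest',np.cos(x[2])*c[0]+np.sin(x[2])*c[1],-np.sin(x[2])*c[0]+np.cos(x[2])*c[1])
E
python3 m.py
```

```text
can top [ 0.5124 -0.1154] side [ 0.5158 -0.1126] tri [ 0.5119 -0.1153  0.0455] depth [ 0.513  -0.1156  0.0391]
pin top [0.5972 0.0179] side [0.5983 0.019 ] tri [0.5969 0.0178 0.0472] depth [0.5977 0.0179 0.0443]
gend top [ 0.6673 -0.0918] side [ 0.675  -0.0904] tri [ 0.6673 -0.093   0.0414] depth [ 0.6684 -0.0919  0.0339]
A1 top [0.5545 0.0933] side [0.5586 0.0976] tri [0.5536 0.0926 0.0355] depth [0.555  0.0935 0.0287]
A2 top [0.5057 0.1249] side [0.5098 0.1298] tri [0.5048 0.1241 0.0359] depth [0.5059 0.125  0.0301]
B1 top [0.4779 0.119 ] side [0.4797 0.1248] tri [0.4763 0.119  0.0355] depth [0.4782 0.1192 0.0296]
B2 top [0.4452 0.072 ] side [0.4471 0.0769] tri [0.4441 0.0721 0.035 ] depth [0.4452 0.072  0.031 ]
[0.50466758 0.06113008 1.74721008] 1.5379572755679994e-06 [ 1.2 -0.6 -0.2 -0.5  0.   1. ]
[0.50466758 0.06113008 1.74721008] 1.5379572755679365e-06 [ 1.2 -0.6 -0.2 -0.5  0.   1. ]
[0.50466758 0.06113008 1.74721005] 1.5379572755719845e-06 [ 1.2 -0.6 -0.2 -0.5  0.   1. ]
gate len 0.13149581918342879 ang 1.9805100297103362
can in nest -0.17430676756524804 0.0218117462527227
```

The nest fit is consistent to about 1 mm. Its origin is about (0.504, 0.060) with yaw 100°, the canister is about (0.513, -0.114), and the gate is at about 1.98 rad. The heights match the text. I'll push with the fingers part open, as a cradle, along about 93°. First I'll move behind the canister.

>>> arm_command:
  increments: "0.3 3 -8 0 0 0 -7; 0.3 6 -16 0 0 0 -14; 0.3 9 -24 0 0 0 -21; 0.3 12 -31 0 0 0 -28; 0.3 15 -39 0 0 0 -35; 0.3 18 -46 0 0 0 -42; 0.3 21 -54 0 0 0 -49; 0.3 24 -62 0 0 0 -56; 0.3 27 -70 0 0 0 -63; 0.3 30 -77.3 0 0 0 -66; 0.3 30 -77.3 0 0 0 -66; 0.3 30 -77.3 0 0 0 -66"

```text
time: 1.1
tool_pos: [0.3977, 0.0909, 0.2215]
tcp_rot: [-3.14, -0.0, 1.619]
ft_force: [0.7, -0.3, -0.1]
width: 0.0617
```

>>> arm_command:
  increments: "0.3 12 -30.5 0 0 0 0; 0.3 12 -30.5 0 0 0 0; 0.3 12 -30.5 0 0 0 0; 0.3 12 -30.5 0 0 0 0; 0.3 12 -30.5 0 0 0 0; 0.3 12 -30.5 0 0 0 0; 0.3 12 -30.5 0 0 0 0; 0.3 12 -30.5 0 0 0 0; 0.3 12 -30.5 0 0 0 0; 0.3 12 -30.5 0 0 0 0; 0.3 12 -30.5 -8 0 0 0; 0.3 12 -30.5 -10 0 0 0"

```text
time: 2.1
tool_pos: [0.5193, -0.2141, 0.1408]
tcp_rot: [3.136, 0.003, 1.619]
ft_force: [0.6, 0.3, -1.6]
width: 0.0615
```

```bash
python3 - <<'E'
from h import *
s=r.read_state();print(s['tool_pos'],s['tcp_rot'])
ci=camera_info('wrist');im,D=grab_frame('wrist');cv2.imwrite('pics/w1.png',im);print(ci['position'],ci['orientation'],ci['intrinsics'])
E
```

```text
[ 0.51926529 -0.21408047  0.14079948] [3.13629488e+00 3.00126826e-03 1.61937465e+00]
[ 0.51487651 -0.13851614  0.30313245] [ 2.85979221 -0.0052097   0.04724947] [[307.94110883   0.         318.48258179]
 [  0.         307.94110883 200.25930016]
 [  0.           0.           1.        ]]
```

View pics/w1.png

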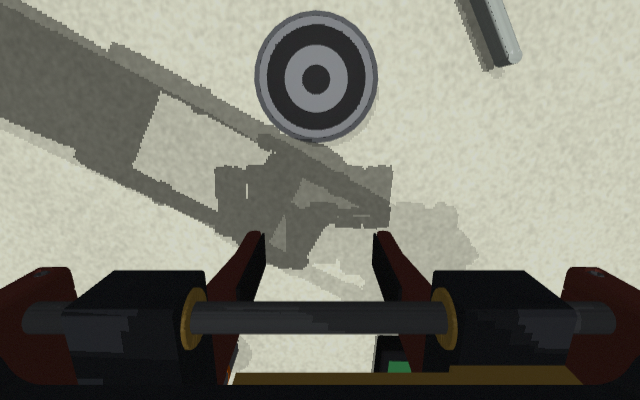

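The wrist view shows the canister hub at (316,78), ahead of the open fingers, whose tips are at (260,235) and (376,235). The small can and the meter show at the bottom edge, so I'll check the clearances.

```bash
python3 - <<'E'
from h import *
import pickle
T=pickle.load(open('top.pkl','rb'))
w=dict(intrinsics=[[307.94,0,318.48],[0,307.94,200.26],[0,0,1]],position=[.51488,-.13852,.30313],orientation=[2.85979,-.00521,.04725])
print('can',pix2plane(w,(316,78),.042),'gend',pix2plane(w,(518,60),.037))
print('meter',pix2plane(T,(485,164),.028),'small',pix2plane(T,(483,244),.07),'jar',pix2plane(T,(163,234),.085))
E
```

```text
can [ 0.51308816 -0.11339541  0.042     ] gend [ 0.6733346  -0.09183757  0.037     ]
meter [ 0.62047857 -0.43803168  0.028     ] small [ 0.40733694 -0.40857756  0.07      ] jar [0.41343864 0.3609618  0.085     ]
```

>>> arm_command:
  increments: "0.3 -0.1 0 -3 0 0 0; 0.3 -0.1 0 -6 0 0 0; 0.3 -0.1 0 -9 0 0 0; 0.3 -0.1 0 -11 0 0 0; 0.3 -0.1 0 -12 0 0 0; 0.3 -0.1 0 -12.7 0 0 0; 0.3 -0.1 0 -12.7 0 0 0; 0.3 -0.1 0 -12.7 0 0 0"

```text
time: 2.82
tool_pos: [0.5136, -0.211, 0.0016]
tcp_rot: [-3.131, -0.006, 1.621]
ft_force: [-0.9, -0.9, 0.1]
width: 0.0612
```

```bash
python3 - <<'E'
from h import *
for i in range(3):
    s=r.read_state();print(s['time'],s['tool_pos'],s['tcp_rot'],s['ft_force'],abs(s['joint_vel']).max()); 
    if i<2: grab_frame('top')
E
```

```text
2.8167 [ 0.51359415 -0.21097218  0.00159457] [-3.13056374 -0.00594483  1.62054063] [-0.91248455 -0.93641014  0.06312977] 0.011046946882699854
2.8667 [ 0.51359601 -0.21112249  0.00137821] [-3.13062413 -0.0058789   1.62035681] [-0.2946879  -0.14466761  0.18580961] 0.00916505213397598
2.9167 [ 0.51344751 -0.21114263  0.00103481] [-3.13026569 -0.00604111  1.62023017] [ 1.37552254 -0.90719411 -0.41838077] 0.008442354310558313
```

>>> arm_command:
  increments: "0.3 0.4 0 1.1 -0.3 -0.6 0; 0.3 0.4 0 1.1 -0.3 -0.6 0; 0.3 0.4 0 1.1 -0.3 -0.6 0; 0.3 0.4 0 1.1 -0.3 -0.6 0"

```text
time: 3.25
tool_pos: [0.5178, -0.2113, 0.0127]
tcp_rot: [-3.141, 0.0, 1.62]
ft_force: [-0.0, -0.2, -0.5]
width: 0.0613
```

>>> arm_command:
  increments: "0.3 -0.1 2.0 0 0 0 0; 0.3 -0.2 3.5 0 0 0 0; 0.3 -0.2 4.5 0 0 0 0; 0.3 -0.3 5.2 0 0 0 0; 0.3 -0.3 6 0 0 0 0; 0.3 -0.35 7 0 0 0 0; 0.3 -0.4 8 0 0 0 0; 0.3 -0.45 9 0 0 0 0; 0.3 -0.5 10 0 0 0 0; 0.3 -0.55 11 0 0 0 0; 0.3 -0.6 11.7 0 0 0 0; 0.3 -0.6 12 0 0 0 0"

```text
time: 4.25
tool_pos: [0.5118, -0.0901, 0.0129]
tcp_rot: [3.142, 0.0, 1.621]
ft_force: [0.2, -0.3, -1.1]
width: 0.0615
```

```bash
python3 - <<'E'
from h import *
s=r.read_state();print(s['tool_pos'],s['tcp_rot'],s['ft_force'])
ci=camera_info('wrist');im,D=grab_frame('wrist');cv2.imwrite('pics/w2.png',im);print(ci['position'],ci['orientation'])
E
```

```text
[ 0.51180402 -0.09011839  0.01285363] [3.14154797e+00 2.59521224e-04 1.62135031e+00] [ 0.18296136 -0.31134256 -1.08333905]
[ 0.50814876 -0.01495612  0.17538881] [2.86254085e+00 2.00722871e-05 4.92119815e-02]
```

View pics/w2.png

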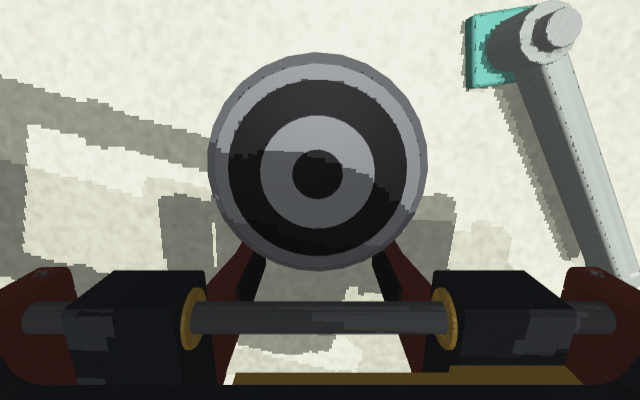

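The cradle holds the canister centred at (318,174), and the gate pivot at (555,30) is clear to the right. I'll work out what is left to push.

```bash
python3 - <<'E'
from h import *
w=dict(intrinsics=[[307.94,0,318.48],[0,307.94,200.26],[0,0,1]],position=[.50815,-.01496,.17539],orientation=[2.86254,0,.04921])
print('can',pix2plane(w,(318,174),.042),'pin',pix2plane(w,(564,28),.046))
E
```

```text
can [ 0.50922814 -0.04114345  0.042     ] pin [0.59903045 0.0199816  0.046     ]
```

>>> arm_command:
  increments: "0.3 -0.05 0.7 0 0 0 0; 0.3 -0.1 1.6 0 0 0 0; 0.3 -0.1 2.5 0 0 0 0; 0.3 -0.15 3.5 0 0 0 0; 0.3 -0.2 4.5 0 0 0 0; 0.3 -0.25 5.5 0 0 0 0; 0.3 -0.3 6.5 0 0 0 0; 0.3 -0.35 7.5 0 0 0 0; 0.3 -0.35 8.2 0 0 0 0; 0.3 -0.4 8.7 0 0 0 0; 0.3 -0.4 9 0 0 0 0; 0.3 -0.4 9.2 0 0 0 0"

```text
time: 5.3
tool_pos: [0.5078, 0.0023, 0.0129]
tcp_rot: [3.142, 0.0, 1.622]
ft_force: [0.1, -2.0, 0.5]
width: 0.0614
```

>>> arm_command:
  increments: "0.3 0 0.2 0 0 0 0; 0.3 0 0.4 0 0 0 0; 0.3 0 0.5 0 0 0 0; 0.3 0 0.6 0 0 0 0; 0.3 0 0.7 0 0 0 0; 0.3 0 0.8 0 0 0 0"

```text
time: 5.8
tool_pos: [0.5078, 0.0102, 0.0129]
tcp_rot: [3.142, 0.0, 1.622]
ft_force: [-0.3, -2.2, 0.3]
width: 0.0611
```

Still sliding freely at about 2 N, so I'll creep on until the force rises.

>>> arm_command:
  increments: "0.3 0 0.1 0 0 0 0; 0.3 0 0.15 0 0 0 0; 0.3 0 0.2 0 0 0 0; 0.3 0 0.2 0 0 0 0"

```text
time: 6.13
tool_pos: [0.5079, 0.0123, 0.0129]
tcp_rot: [3.142, 0.0, 1.622]
ft_force: [0.2, -1.1, 0.2]
width: 0.0613
```

>>> arm_command:
  increments: "0.3 0 0.1 0 0 0 0; 0.3 0 0.15 0 0 0 0; 0.3 0 0.2 0 0 0 0; 0.3 0 0.2 0 0 0 0"

```text
time: 6.47
tool_pos: [0.5077, 0.0128, 0.0129]
tcp_rot: [-3.141, 0.003, 1.621]
ft_force: [-0.6, -7.2, 0.2]
width: 0.0615
```

>>> arm_command:
  increments: "0.3 0 0.2 0 0 0 0; 0.3 0 0.3 0 0 0 0; 0.3 0 0.3 0 0 0 0; 0.3 0 0.3 0 0 0 0"

```text
time: 6.8
tool_pos: [0.5074, 0.0129, 0.0129]
tcp_rot: [-3.14, 0.009, 1.62]
ft_force: [-1.7, -11.9, 0.4]
width: 0.0616
```

```bash
python3 - <<'E'
from h import *
s=r.read_state();print(s['tool_pos'],s['tcp_rot'],s['ft_force'])
ci=camera_info('wrist');im,D=grab_frame('wrist');cv2.imwrite('pics/w3.png',im);print(ci['position'],ci['orientation'])
E
```

```text
[0.507437   0.01289712 0.01291776] [-3.14004574  0.00860902  1.61953603] [ -1.6834994  -11.85856647   0.39179243]
[0.50412567 0.08941853 0.17485662] [2.85415766e+00 1.53631344e-03 4.73666903e-02]
```

View pics/w3.png

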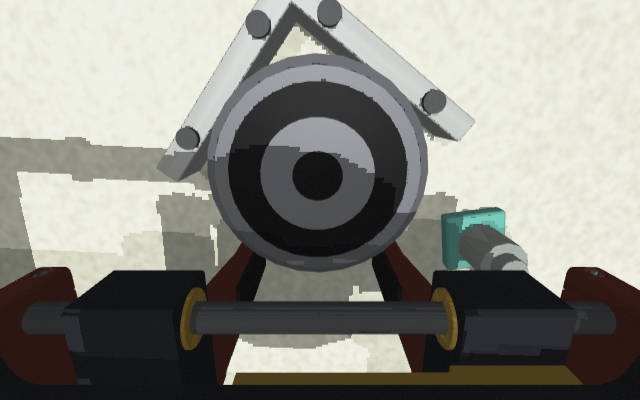

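The push has stalled at 12 N with the canister in the V (centre (318,175)). The bolts are at (187,138), (258,24), (330,12) and (434,101). I'll check from this same view whether it is home.

```bash
python3 - <<'E'
from h import *
w=dict(intrinsics=[[307.94,0,318.48],[0,307.94,200.26],[0,0,1]],position=[.50413,.08942,.17486],orientation=[2.85416,.00154,.04737])
f=lambda p,z:pix2plane(w,p,z)[:2]
c=f((318,175),.042);b=[f(p,.031) for p in((187,138),(258,24),(330,12),(434,101))]
for i,j in((0,1),(2,3)):
    d=(b[j]-b[i])/np.linalg.norm(b[j]-b[i]);v=c-b[i];print('dist to bar centreline',abs(d[0]*v[1]-d[1]*v[0]),np.degrees(np.arctan2(d[1],d[0])))
print(c,b)
E
```

```text
dist to bar centreline 0.05716738338753563 55.68296031245544
dist to bar centreline 0.055901201427183585 -34.16411618381554
[0.50502695 0.06172559] [array([0.44409955, 0.07386804]), array([0.47711797, 0.12224033]), array([0.50683465, 0.12805857]), array([0.55503706, 0.09534436])]
```

The canister sits 56 ± 1 mm from both bar centrelines, at (0.505, 0.062), so it is home. I'll back straight off, close the fingers and lift.

>>> arm_command:
  increments: "0.3 0 -0.6 0 0 0 0; 0.3 0.05 -1.5 0 0 0 0; 0.3 0.1 -3 0 0 0 0; 0.3 0.25 -5 0 0 0 0; 0.3 0.35 -7 0 0 0 0; 0.6 0.4 -8.5 0 0 0 0; 1 0.4 -8.5 2 0 0 0; 1 0.4 -8.5 5 0 0 0; 1 0.4 -8.5 8 0 0 0; 1 0.4 -8.5 10 0 0 0; 1 0.4 -8.5 10 0 0 0; 1 0.4 -8.5 10 0 0 0"

```text
time: 7.85
tool_pos: [0.5123, -0.0723, 0.1141]
tcp_rot: [3.14, 0.009, 1.62]
ft_force: [-0.4, -0.2, -0.9]
width: 0.018
```

>>> arm_command:
  increments: "1 3 0.7 0 0.5 0 0; 1 6 1.4 0 0.5 0 0; 1 9 2.1 0 0.5 0 0; 1 12 2.8 0 0.5 0 0; 1 15 3.5 0 0.5 0 0; 1 16.5 4 0 0.5 0 0; 1 17.3 4.1 0 0.5 0 0; 1 17.3 4.1 0 0.5 0 0; 1 17.3 4.1 0 0.5 0 0; 1 17.3 4.1 0 0.5 0 0"

```text
time: 8.68
tool_pos: [0.6843, -0.0314, 0.1127]
tcp_rot: [-3.141, -0.001, 1.619]
ft_force: [0.1, -0.0, 1.2]
width: 0.0006
```

>>> arm_command:
  increments: "1 0 0 -2 0 0 0; 1 0 0 -4 0 0 0; 1 0 0 -6 0 0 0; 1 0 0 -7.5 0 0 0; 1 0 0 -8.5 0 0 0; 1 0 0 -9 0 0 0; 1 0 0 -9 0 0 0; 1 0 0 -9 0 0 0"

```text
time: 9.35
tool_pos: [0.6844, -0.0315, 0.0236]
tcp_rot: [3.141, -0.0, 1.619]
ft_force: [0.4, -0.8, 0.1]
width: 0.0006
```

>>> arm_command:
  increments: "1 -1.0 -1.4 0 0 0 0; 1 -1.6 -2.0 0 0 0 0; 1 -2.2 -2.6 0 0 0 0; 1 -2.9 -3.1 0 0 0 0; 1 -3.6 -3.6 0 0 0 0; 1 -4.4 -4.0 0 0 0 0; 1 -5.2 -4.35 0 0 0 0; 1 -6.0 -4.6 0 0 0 0; 1 -6.9 -4.8 0 0 0 0; 1 -7.8 -4.9 0 0 0 0; 1 -8.6 -4.95 0 0 0 0; 1 -8.6 -4.95 0 0 0 0"

```text
time: 10.35
tool_pos: [0.5969, -0.0813, 0.0235]
tcp_rot: [-3.141, -0.0, 1.619]
ft_force: [-0.8, -0.4, 0.3]
width: -0.0001
```

>>> arm_command:
  increments: "1 -0.9 0.05 0 0 0 0; 1 -1.8 0.15 0 0 0 0; 1 -2.7 0.35 0 0 0 0; 1 -3.5 0.6 0 0 0 0; 1 -4.3 0.95 0 0 0 0; 1 -5.0 1.35 0 0 0 0; 1 -5.8 1.85 0 0 0 0; 1 -6.5 2.35 0 0 0 0; 1 -7.1 2.95 0 0 0 0; 1 -7.7 3.55 0 0 0 0; 1 -8.2 4.25 0 0 0 0; 1 -8.6 4.8 0 0 0 0"

```text
time: 11.35
tool_pos: [0.5104, -0.0325, 0.0236]
tcp_rot: [-3.141, -0.0, 1.619]
ft_force: [0.8, -0.1, 0.4]
width: 0.0002
```

>>> arm_command:
  increments: "1 -0.2 0.4 0 0 0 0; 1 -0.3 0.8 0 0 0 0; 1 -0.4 1.2 0 0 0 0; 1 -0.45 1.5 0 0 0 0; 1 -0.5 1.7 0 0 0 0; 1 -0.5 1.8 0 0 0 0; 1 -0.5 1.9 0 0 0 0; 1 -0.5 2.0 0 0 0 0; 1 -0.5 2.0 0 0 0 0"

```text
time: 12.1
tool_pos: [0.5054, -0.0158, 0.0235]
tcp_rot: [-3.141, 0.006, 1.618]
ft_force: [-0.9, -12.0, -0.4]
width: 0.0007
```

>>> arm_command:
  increments: "1 0 0.3 0 0 0 0; 1 0 0.5 0 0 0 0; 1 0 0.5 0 0 0 0; 1 0 0.5 0 0 0 0"

```text
time: 12.43
tool_pos: [0.5054, -0.0157, 0.0236]
tcp_rot: [-3.14, 0.016, 1.616]
ft_force: [-1.4, -17.8, 0.2]
width: 0.0007
```

>>> arm_command:
  increments: "1 0 -1 0 0 0 0; 1 0 -2.5 0 0 0 0; 1 0 -5 0 0 0 0; 1 0 -8 0 0 0 0; 1 0 -11 3 0 0 0; 1 0 -11 7 0 0 0; 1 0 -11 11 0 0 0; 1 0 -11 13 0 0 0; 1 0 -11 13 0 0 0; 1 0 -11 13 0 0 0"

```text
time: 13.27
tool_pos: [0.5062, -0.126, 0.155]
tcp_rot: [3.14, 0.016, 1.616]
ft_force: [-0.0, 1.1, -1.3]
width: 0.0002
```

```bash
python3 - <<'E'
from h import *
s=r.read_state();print(s['tool_pos'],s['tcp_rot'],s['ft_force'])
ci=camera_info('wrist');im,D=grab_frame('wrist');print(ci['position'],ci['orientation'])
a,_=grab_frame('top');t=cv2.resize(a[130:250,225:385],None,fx=4,fy=4,interpolation=cv2.INTER_CUBIC)
cv2.imwrite('pics/fin.png',cv2.resize(np.vstack([im[:240],t[:,:]])[:, :],None,fx=.8,fy=.8)); 
E
```

```text
[ 0.50619143 -0.12597777  0.15499605] [3.14047986 0.0161513  1.61551661] [-0.0488482   1.05459836 -1.34866358]
[ 0.50270407 -0.04823116  0.31629917] [ 2.84662772e+00 -1.05833401e-03  4.34367855e-02]
```

View pics/fin.png

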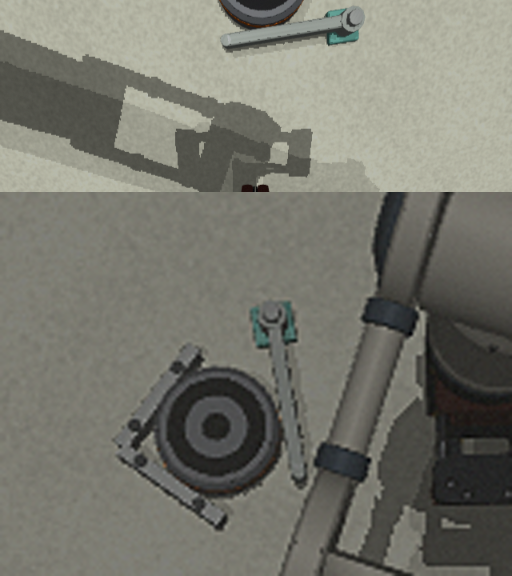

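The gate now lies across the mouth behind the canister. In the picture, the pin is at (271,315), the gate end at (299,479) and the hub at (215,427). I'll check the numbers.

```bash
python3 - <<'E'
from h import *
import pickle
T=pickle.load(open('top.pkl','rb'))
f=lambda p,z:pix2plane(T,(225+p[0]/3.2-.4,130+(p[1]-192)/3.2-.4),z)[:2]
p,g,c=f((271,315),.046),f((299,479),.037),f((215,427),.042)
d=g-p;print(p,g,c,'gate',np.arctan2(d[1],d[0])%(2*np.pi)-1.7472-np.pi/2,np.linalg.norm(d))
B=[f(q,.031) for q in((179,367),(135,425),(140,460),(198,503))]
for i,j in((0,1),(2,3)):
    d=(B[j]-B[i])/np.linalg.norm(B[j]-B[i]);v=c-B[i];print('bar',abs(d[0]*v[1]-d[1]*v[0]))
w=dict(intrinsics=[[307.94,0,318.48],[0,307.94,200.26],[0,0,1]],position=[.50270,-.04823,.31630],orientation=[2.84663,-.00106,.04344])
p=pix2plane(w,(351/.8,17/.8),.046);g=pix2plane(w,(224/.8,40/.8),.037);d=g-p;print(p,g,'gate',np.arctan2(d[1],d[0])%(2*np.pi)-1.7472-np.pi/2)
E
```

```text
[0.59447374 0.01858465] [ 0.46412816 -0.00691577] [0.50336323 0.06022819] gate 0.016793210882089626 0.13281656699905436
bar 0.05459817425019668
bar 0.05532122853421806
[0.59393537 0.01956598 0.046     ] [ 0.46931789 -0.00485727  0.037     ] gate 0.01712901666272537
```

```bash
python3 -c "
from cell import order
print(order.job_done())"
```

```text
the job is handed in; nothing more can be done
None
```

I pushed the wide canister home into the V stop along the bench, then swung the gate shut behind it. I then backed the arm clear and handed the job in at about 13 s; the hand-in gives no verdict.

- **Canister:** the push stalled at 12 N. Straight after it, the wrist view put the canister's centre 57.2 and 55.9 mm from the two bar centrelines, where home is 56 mm. After the gate was shut, the coarser top view gave 54.6 and 55.3 mm. Both views put it within about 2 mm of home. I did not measure its height or tilt directly.
- **Gate:** the arm stopped moving and held against an 18 N push. Two views gave an opening of about 0.017 rad, against the 0.05 limit. The pin position read about 3 to 5 mm off between views, so that angle is good only to a couple of hundredths of a radian.
- **Bystanders:** I did not measure the small can, jar or meter again at the end. The tool's path stayed well away from all three.
- **Slip on the way:** one descent settled about 12 mm lower than intended, at 1.6 mm above the bench. It showed no contact force, and I corrected it before pushing.

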